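# Roll a mailing tube onto the middle of a bench scale

## Task

The mailing tube is due to be weighed. With your fingertips on top of the tube, roll it across the packing bench onto the flush steel weighing plate so that it stops on the middle of the plate (within about 2 cm of its centre line) lying square along it, then take your hand away. Keep the fingers on top of the tube rather than reaching down beside it, do not pick it up or skid it along, and leave the parcel, the bottle, and the jar where they stand.

Things in the scene. Friction and masses are not known exactly. Their poses are not given: they have to be found in the camera images.
- tube_center (a point): loose cardboard mailing tube with white end caps and paper label, diameter 70 mm, length 260 mm, 0.2 to 0.45 kg. Point: middle of its axis, 35 mm above the bench. Its x runs along the tube, level; y and z turn as it rolls (z up at the start). It lies 165 to 235 mm to the +y or -y side of the plate's centre line, within 4 degrees of parallel. Friction about 0.5 to 0.7; it hardly coasts
- plate_mid (a point): flat steel weighing plate let flush into the bench, no step to the touch, 320 mm along its x, 220 mm along its y, dark gap all round; fixed, turned up to 0.2 rad from the world axes. Point: centre of its upper face, at bench height; z is up. The tube must end lying along x, over this point; it rolls along y. A grey read-out box 170 mm wide, 115 mm high is fixed at x = +270 mm
- parcel_mid (a point): taped cardboard parcel 220 mm (its x) by 90 mm (its y) by 80 mm high, 0.6 kg, loose, standing beside the other long edge of the plate. Point at its centre, 40 mm up. Not to be moved
- lotion_mid (a point): straight white plastic bottle with a narrower cap standing beyond the far end of the plate, 48 mm in diameter, 150 mm high, loose. Point at its centre, 75 mm up. Not to be moved
- jar_mid (a point): squat white cream jar standing beyond the far end of the plate, 60 mm in diameter, 45 mm high, loose. Point at its centre, 22 mm up. Not to be moved

How it is judged:
On the way, in this order (a step that is already met when the one before it is completed fails the run):
1. the tube has rolled a quarter turn (angle between tube_center's own z axis and vertical above 1.35 rad), for 0.05 s.
2. the tube has rolled half a turn (angle between tube_center's own z axis and vertical above 2.6 rad), for 0.05 s.
At the end, for the whole second after the job is handed in: the tube lies still and level on the plate, its axis within 20 mm of the plate's centre line (plate y), its middle within 45 mm of the plate's centre along the plate (plate x) and its length within 0.16 rad of the plate's x; parcel, bottle and jar within 15 mm of where they stood (y of tube_center in the frame of plate_mid between -0.02 and 0.02 m and x of tube_center in the frame of plate_mid between -0.045 and 0.045 m and angle between the x axis of tube_center and the x axis of plate_mid, either way round below 0.16 rad and height (world z) of tube_center between 0.03 and 0.04 m and angle between tube_center's own x axis and vertical between 1.5 and 1.64 rad and linear speed of tube below 0.01 m/s and distance of each of parcel_mid, lotion_mid, jar_mid from where it was at the start of the episode below 0.015 m); the robot touches nothing.
It fails at once if the tube is lifted (its middle more than 10 mm higher than when it lies on the bench) (height (world z) of tube_center above 0.045 m).
It fails at once if the tube is tipped up on end (axis more than 0.12 rad from level) (angle between tube_center's own x axis and vertical below 1.45 rad or angle between tube_center's own x axis and vertical above 1.69 rad).
It fails at once if the fingers touch the tube while reaching down beside it (grasp point below 70 mm, so the fingertips some 20 mm or more below the tube's top) (contact force between the fingers and tube above 0.3 N and height (world z) of the grasp point below 0.07 m).
It fails at once if the parcel, the bottle or the jar is pushed (more than 15 mm) (distance of any of parcel_mid, lotion_mid, jar_mid from where it was at the start of the episode above 0.015 m).
It also fails if it takes over 70 s, if anything falls off the work surface, if the arm or the gripper's body presses on something with over 40 N, if the wrist force passes 120 N, or if a joint passes its speed limit or range.

## Robot

A 6-joint arm with a two-finger parallel gripper is mounted at the origin on the work surface. World frame = base frame: x ahead of the robot, y to its left, z up, the work surface at z = 0. Lengths are in m, angles in rad, forces in N, time in s.
With the tool pointing down it reaches from about 0.3 to 0.775 m from the base axis. Payload 14.6 kg.
Tool frame: the origin (TCP) lies at the very end of the fingers, on their centre line; the grasp point (between the pads) lies 19 mm behind it; x points along the fingers, y is the direction in which the jaws open and shut, and the axes are right-handed (so a half turn about x gives the same grasp; the last joint's range is limited). The gripper opens to 94 mm and grips with 3 to 60 N. Pads are 16 mm wide; open, the fingers measure 119 mm over their backs; the gripper's body (75 mm by 177 mm) begins 78 mm behind the grasp point.
Start: joints at [-1.362, 0.3, 1.521, -0, 1.321, -0.067], TCP at [0.15, -0.529, 0.205] pointing down, gripper open.
Joint ranges: [-3.03, 3.03], [-0.79, 2.21], [0.23, 2.52], [-1.04, 4.18], [0, 3.07], [-2.55, 2.55]. Speed limits (rad/s): [2.22, 2.22, 2.57, 3.14, 3.14, 3.14].

## Interface

Orientations are given as a rotation vector (axis times angle).
In Python, from cell import * gives the robot as it stands. The module is installed in compiled form; this text tells all that it offers.
- The arm moves only by the tool step_arm, never from a script. Its argument "rows" is a list of rows, each a list of 3 entries, a list of its own where there are three numbers: the closure in counts, from 0 (fully open) to 255 (shut), then the shift along the world's x, y, z in m, then the turn about the world's z in rad. In form: [[jaw, [dx, dy, dz], spin], ...]. A call has 1 to 12 rows; each row is the pose to reach, as a shift and turn from the pose commanded when the call began; what a row does not reach only later rows make up. A row lasts 1/12 s, in which the tool goes at most 41.7 mm and 7.16 degrees, less where a joint would pass 70% of its speed; a pose out of reach is approached as far as the arm can. A call with a gripper value outside its range is refused whole. The fingers move at their own pace and stop on an object; "newtons" is the grip in N (left out, the last holds). Time passes only in rows, so rows that repeat a pose let the fingers close. It gives the time, the measured TCP pose, the force and the opening at its end, in the units of the state.
- get_state(): the state, without advancing time (a new reading comes with each control period).
- snapshot(name): name is "scene" or "top" or "wrist"; returns a dict with "color" (420x560x3 uint8, red, green, blue), "fx", "fy", "cx", "cy" (pixels), "R" (3x3) and "t" (3): a world point X has camera coordinates R X + t. Camera axes: x right, y down, z forward; pixel columns grow to the right and rows downward; lengths in m; the calibration is good to about 2 mm. A picture is of the moment at which its call begins. There is no depth.
- close_job(): hands the job in, once; it reports no verdict.
The state is a dict: "time": time; "joint_positions": joint angles; "joint_vel": joint speeds; "joint_efforts": joint torques, N m; "tcp_pos": TCP position; "tool_rot": TCP orientation; "force": force on the tool from outside, world axes, zero at the start; "torque": the same for the moment, N m; "opening": opening from 0.0 (shut) to 1.0 (fully open).
Only numpy, scipy, OpenCV 4.12 (cv2) and the standard library are available. Lean on these libraries where they do the work, as an engineer would, in place of code of your own. Each camera call takes 0.05 s, during which the arm holds its last target.

## Working session

There is one attempt and no reset: what is moved stays moved. The work goes in short steps, Python scripts to look and compute and a tool call to move; the robot and the scene stay as the last step left them, time stands still between calls to the robot, and variables do not carry over. Pictures are saved under pics/ and viewed, and the job is handed in when it is done.

Besides the shell and the picture viewer there is one more tool, called as name(argument=value, ...) on one line, values as JSON. step_arm: Moves the arm, as the interface text tells. Its arguments: {"type":"object","properties":{"rows":{"type":"array"},"newtons":{"type":"number"}},"required":["rows"]}

```bash
mkdir -p pics
python3 - <<'E'
from cell import *
import cv2
s=get_state();print(s)
for n in("scene","top"):
    d=snapshot(n);cv2.imwrite(f"pics/{n}0.png",d["color"][:,:,::-1]);print(n,d["fx"],d["cx"],d["cy"],d["R"],d["t"])
E
```

```text
{'time': 0.0, 'joint_positions': array([-1.36159553e+00,  3.00518677e-01,  1.52157569e+00,  2.95049054e-06,
        1.32070268e+00, -6.65966375e-02]), 'joint_vel': array([ 0.00038106, -0.00025073, -0.00041331, -0.00115736,  0.00241125,
       -0.00051857]), 'joint_efforts': array([ 1.31868161e-03, -5.31810594e+01, -3.52733767e+01,  7.09147705e-02,
        2.44433549e-02, -5.65753635e-05]), 'tcp_pos': array([ 0.14971797, -0.52895747,  0.20486252]), 'tool_rot': array([ 2.07422836,  0.28912982, -2.07440208]), 'force': array([-0.27145577,  0.1230491 , -0.45569582]), 'torque': array([-0.03728099, -0.0076175 ,  0.06081816]), 'opening': 1.0016845854767253}
scene 528.002329583781 276.6805940570884 211.12249001470573 [[-0.21346349  0.97691073  0.00887507]
 [ 0.80888651  0.18182845 -0.55914312]
 [-0.54784666 -0.11217772 -0.82902364]] [ 0.13902575 -0.45790142  1.4386156 ]
top 433.2413827759106 283.5733004469226 210.02728886500037 [[ 0.02396386 -0.99968931 -0.00685672]
 [-0.97438701 -0.0218222  -0.22381631]
 [ 0.22359715  0.0120446  -0.97460722]] [-0.00252362  0.64206477  0.82533713]
```

View pics/scene0.png

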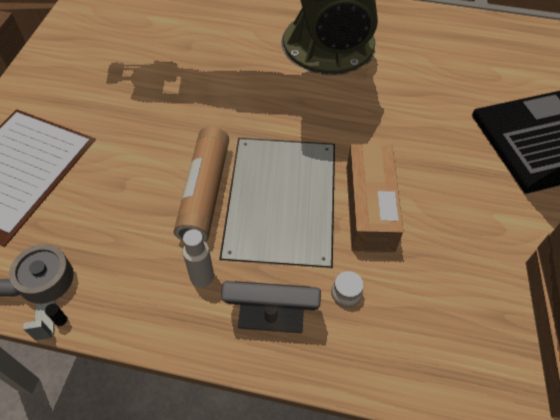

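View pics/top0.png

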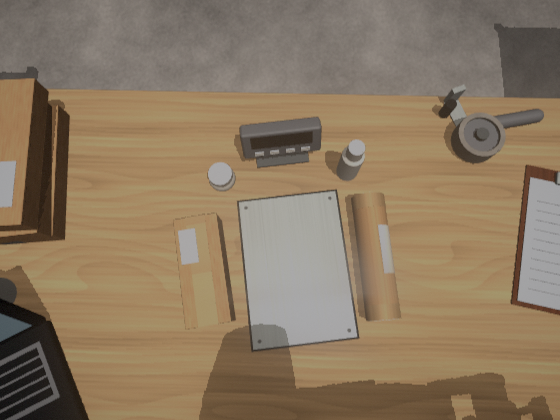

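The pictures show the plate in the middle, with the tube on its -y side (top view about (376,256)). The parcel is on the +y side, the bottle is near (350,160) and the jar near (221,176). The next step is to refine these on crops.

```bash
cat > h.py <<'E'
from cell import *
import numpy as np, cv2
def ray(d,u,v):
    r=d["R"].T@np.array([(u-d["cx"])/d["fx"],(v-d["cy"])/d["fy"],1.]);return -d["R"].T@d["t"],r/np.linalg.norm(r)
def onz(d,u,v,z):
    c,r=ray(d,u,v);return c+r*(z-c[2])/r[2]
def crop(d,name,x0,y0,x1,y1,k):
    im=cv2.resize(d["color"][y0:y1,x0:x1,::-1],None,fx=k,fy=k,interpolation=cv2.INTER_CUBIC)
    for g in range((x0+19)//20*20,x1,20): cv2.putText(im,str(g),(int((g-x0)*k),10),0,.35,(0,0,255)); cv2.line(im,(int((g+.5-x0)*k),12),(int((g+.5-x0)*k),18),(0,0,255))
    for g in range((y0+19)//20*20,y1,20): cv2.putText(im,str(g),(0,int((g-y0)*k)),0,.35,(0,0,255)); cv2.line(im,(25,int((g+.5-y0)*k)),(32,int((g+.5-y0)*k)),(0,0,255))
    cv2.imwrite(name,im)
E
python3 - <<'E'
from h import *
d=snapshot("top");crop(d,"pics/t1.png",225,175,425,365,3)
hsv=cv2.cvtColor(d["color"],cv2.COLOR_RGB2HSV)
m=((hsv[...,1]<60)&(hsv[...,2]>60)).astype(np.uint8)*255
m[:180]=0;m[360:]=0;m[:,:232]=0;m[:,364:]=0
m=cv2.morphologyEx(m,cv2.MORPH_OPEN,np.ones((5,5)))
c=max(cv2.findContours(m,0,2)[0],key=cv2.contourArea)
b=cv2.boxPoints(cv2.minAreaRect(np.array([onz(d,*p[0],0)[:2]*1000 for p in c],np.float32)))
print(cv2.contourArea(c),b/1000,b.mean(0)/1000,[np.linalg.norm(b[i]-b[i-1]) for i in range(4)])
s=snapshot("scene");crop(s,"pics/s1.png",165,115,345,275,3.5)
E
```

```text
15280.0 [[ 0.35503736  0.07370985]
 [ 0.38661376 -0.15177535]
 [ 0.70925343 -0.10659373]
 [ 0.677677    0.11889146]] [ 0.5321454  -0.01644194] [np.float32(325.78784), np.float32(227.68541), np.float32(325.78784), np.float32(227.68541)]
```

View pics/t1.png

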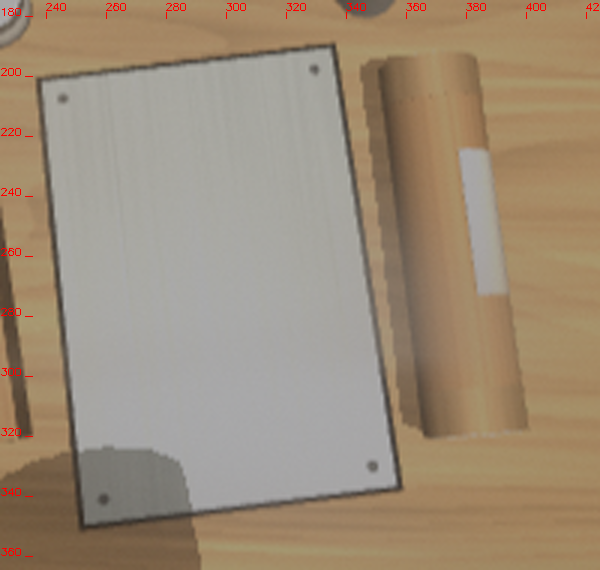

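View pics/s1.png

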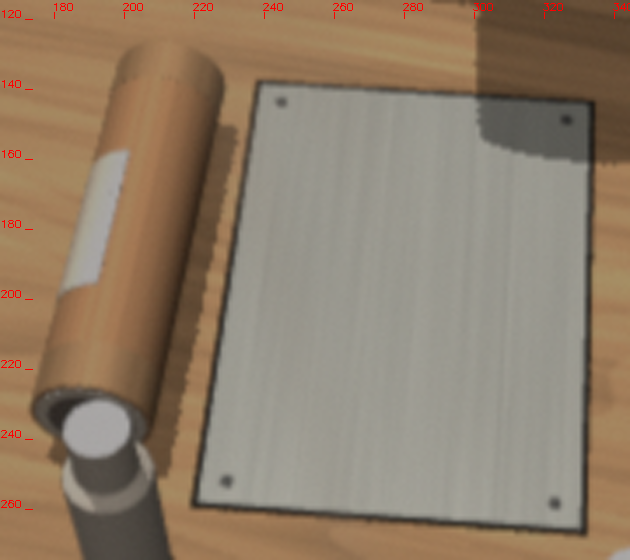

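Run:
```python
from h import *
t=snapshot("top");s=snapshot("scene")
print("cams",-t["R"].T@t["t"],-s["R"].T@s["t"])
def T(p):return (225+p[0]/3-.33,175+p[1]/3-.33)
def S(p):return (165+p[0]/3.5-.36,115+p[1]/3.5-.36)
for nm,d,f,cs in(("top",t,T,[(38,79),(334,44),(402,490),(82,528)]),("scene",s,S,[(258,81),(594,103),(584,534),(193,506)])):
    P=np.array([onz(d,*f(c),0)[:2] for c in cs]);print(nm,P.round(4).tolist(),P.mean(0),cv2.minAreaRect((P*1000).astype(np.float32)))
# tube tangent planes -> bisector line with z=.035
def axis(d,f,A,B,z=.035):
    def pl(a,b):
        r1=ray(d,*f(a))[1];r2=ray(d,*f(b))[1];n=np.cross(r1,r2);return n/np.linalg.norm(n)
    n1,n2=pl(*A),pl(*B)
    if n1@n2<0:n2=-n2
    n=n1+n2;c=ray(d,0,0)[0]   # n.(X-c)=0
    for x in(.4,.5,.6):
        y=c[1]-(n[0]*(x-c[0])+n[2]*(z-c[2]))/n[1];q=[]
        X=np.array([x,y,z]);print("  axis",x,round(y,4),"dist",abs(n1@(X-c)).round(4),abs(n2@(X-c)).round(4))
axis(t,T,((380,70),(424,432)),((478,66),(527,426)))
axis(s,S,((118,60),(37,395)),((223,85),(155,405)))
print(onz(t,*T((432,52)),.07),onz(t,*T((427,437)),.035),onz(t,*T((527,428)),.035),onz(t,*T((475,434)),.07),onz(t,*T((475,434)),.0))
print(onz(s,*S((170,41)),.035),onz(s,*S((170,41)),.07))
# jar, bottle
print("jar top",onz(t,221,172,.045),"bottle cap",onz(t,356,149,.15), "parcel",[onz(t,*p,.08)[:2].round(3) for p in((175,219),(216,213),(231,322),(187,328))])
```

```text
cams [0.44113702 0.00154758 0.94806679] [1.18820795 0.10882437 0.93538005]
top [[0.6772, 0.1181], [0.7094, -0.1045], [0.3865, -0.151], [0.3556, 0.072]] [ 0.53217688 -0.01634014] ((531.8977661132812, -16.319961547851562), (326.31292724609375, 225.1779022216797), 8.202082633972168)
scene [[0.3863, -0.1503], [0.3556, 0.0735], [0.678, 0.1178], [0.7091, -0.1045]] [ 0.53225206 -0.0158584 ] ((532.4295654296875, -16.20184326171875), (326.0807800292969, 225.95846557617188), 7.824779987335205)
  axis 0.4 -0.1988 dist 0.0343 0.0343
  axis 0.5 -0.1883 dist 0.0345 0.0345
  axis 0.6 -0.1778 dist 0.0346 0.0346
  axis 0.4 -0.2002 dist 0.0348 0.0348
  axis 0.5 -0.1889 dist 0.0342 0.0342
  axis 0.6 -0.1776 dist 0.0337 0.0337
[ 0.68534354 -0.16505174  0.07      ] [ 0.42356297 -0.16289189  0.035     ] [ 0.43114724 -0.23097954  0.035     ] [ 0.42689722 -0.18797877  0.07      ] [ 0.42576202 -0.20308792  0.        ]
[ 0.39518542 -0.20592818  0.035     ] [ 0.42601217 -0.19369297  0.07      ]
jar top [0.73048839 0.15144381 0.045     ] bottle cap [ 0.74951717 -0.12692691  0.15      ] parcel [array([0.616, 0.234]), array([0.631, 0.151]), array([0.415, 0.109]), array([0.402, 0.194])]
```

Run:
```python
from h import *
from scipy.spatial.transform import Rotation as R
s=get_state();M=R.from_rotvec(s["tool_rot"]).as_matrix();print(s["time"],s["tcp_pos"],M)
y=M[:,1];a=np.arctan2(y[1],y[0]);print("jaw yaw",a,"spin to .107",(0.107-a+np.pi/2)%np.pi-np.pi/2)
print(np.array([.556,-.1825])-s["tcp_pos"][:2])
```

```text
0.3 [ 0.14977108 -0.52912292  0.20526226] [[-7.52554044e-05  2.72336551e-01 -9.62202056e-01]
 [ 3.61935976e-04 -9.62201989e-01 -2.72336560e-01]
 [-9.99999932e-01 -3.68750338e-04 -2.61574955e-05]]
jaw yaw -1.2949757704828198 spin to .107 1.40197577048282
[0.40622892 0.34662292]
```

step_arm(rows=[[0,[0.407,0.335,0],1.4],[0,[0.407,0.335,0],1.4],[0,[0.407,0.335,0],1.4],[0,[0.407,0.335,0],1.4],[0,[0.407,0.335,0],1.4],[0,[0.407,0.335,0],1.4],[0,[0.407,0.335,0],1.4],[0,[0.407,0.335,0],1.4],[0,[0.407,0.335,0],1.4],[0,[0.407,0.335,0],1.4],[0,[0.407,0.335,0],1.4],[0,[0.407,0.335,0],1.4]])

```text
time: 1.3
tcp_pos: [0.5372, -0.2097, 0.2055]
tool_rot: [1.126, 1.26, -1.126]
force: [-0.1, -1.8, 0.4]
opening: 0.999
```

step_arm(rows=[[0,[0,0,0],0],[0,[0,0,0],0],[0,[0,0,0],0]])

```text
time: 1.55
tcp_pos: [0.5354, -0.2116, 0.2052]
tool_rot: [1.131, 1.258, -1.132]
force: [-0.5, -0.1, -0.2]
opening: 0.999
```

```bash
cat >> h.py <<'E'
def st():
    from scipy.spatial.transform import Rotation as Ro
    s=get_state();y=Ro.from_rotvec(s["tool_rot"]).as_matrix()[:,1]
    a=(np.arctan2(y[1],y[0])+np.pi/2)%np.pi-np.pi/2
    print("t",round(s["time"],2),"tcp",s["tcp_pos"].round(4),"jaw yaw",round(a,4),"F",s["force"].round(2),"T",s["torque"].round(2))
E
python3 -c "
from h import *
st();d=snapshot('top');cv2.imwrite('pics/t2.png',d['color'][:,:,::-1])
d=snapshot('scene');cv2.imwrite('pics/s2.png',d['color'][:,:,::-1])"
```

```text
t 1.55 tcp [ 0.5354 -0.2116  0.2052] jaw yaw 0.1048 F [-0.52 -0.09 -0.22] T [-0.04 -0.04 -0.01]
```

View pics/t2.png

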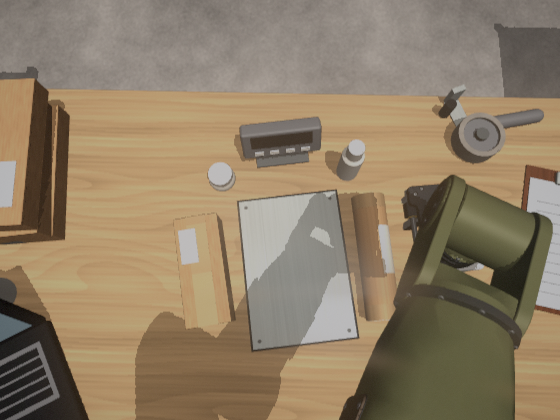

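View pics/s2.png

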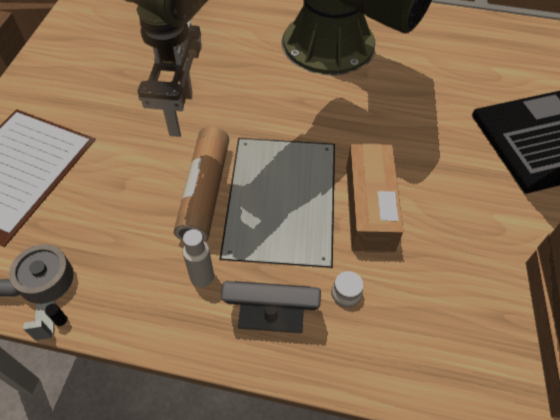

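The gripper (scene view about (170,105)) is behind the tube with the jaw parallel to it. I'll move over it and lower it to just above the tube.

step_arm(rows=[[0,[0.022,0.017,0],0],[0,[0.022,0.017,-0.04],0],[0,[0.022,0.017,-0.08],0],[0,[0.022,0.017,-0.11],0],[0,[0.022,0.017,-0.125],0],[0,[0.022,0.017,-0.125],0],[0,[0.022,0.017,-0.125],0]])

```text
time: 2.23
tcp_pos: [0.5574, -0.1953, 0.0808]
tool_rot: [1.133, 1.257, -1.133]
force: [-0.5, -1.1, 0.2]
opening: 1.0
```

```bash
python3 -c "
from h import *
st();d=snapshot('scene');crop(d,'pics/s3.png',140,60,350,290,2.5);crop(snapshot('wrist'),'pics/w3.png',0,0,560,420,1)"
```

```text
t 2.23 tcp [ 0.5574 -0.1953  0.0808] jaw yaw 0.1035 F [-0.55 -1.08  0.23] T [-0.07 -0.1  -0.04]
```

View pics/s3.png

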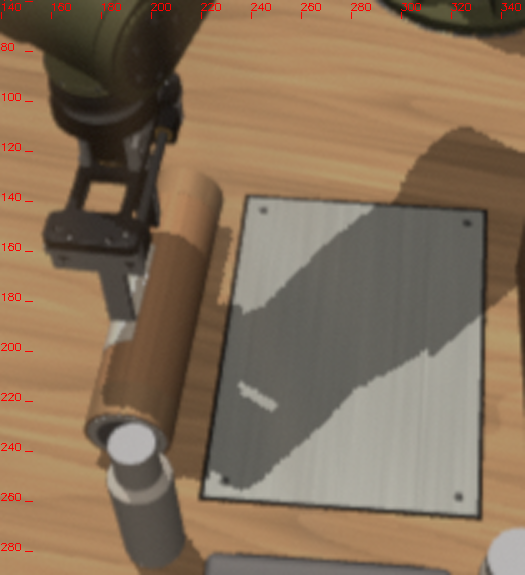

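View pics/w3.png

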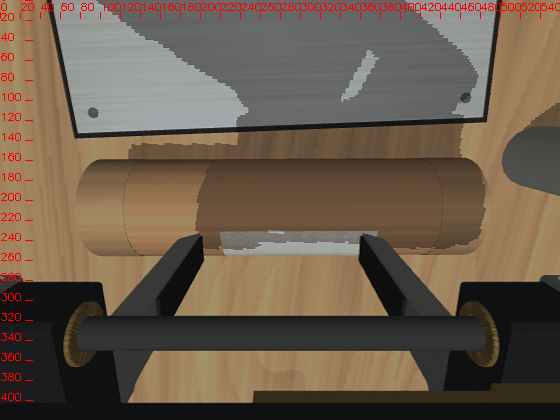

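step_arm(rows=[[0,[0,0,-0.005],0],[0,[0,0,-0.009],0],[0,[0,0,-0.0115],0],[0,[0,0,-0.0115],0]])

```text
time: 2.67
tcp_pos: [0.5581, -0.1948, 0.0696]
tool_rot: [1.131, 1.256, -1.131]
force: [-1.6, -1.1, 6.7]
opening: 0.995
```

```bash
python3 -c "
from h import *
st()"
```

```text
t 2.67 tcp [ 0.5581 -0.1948  0.0696] jaw yaw 0.1051 F [-1.58 -1.1   6.7 ] T [-0.13  0.39 -0.01]
```

step_arm(rows=[[0,[0,0.003,0],0],[0,[-0.001,0.007,0],0],[0,[-0.001,0.012,0],0],[0,[-0.002,0.017,0],0],[0,[-0.002,0.022,0],0],[0,[-0.003,0.027,0],0],[0,[-0.003,0.032,0],0],[0,[-0.004,0.037,0],0],[0,[-0.004,0.041,0],0],[0,[-0.005,0.044,0],0],[0,[-0.005,0.044,0],0]])

```text
time: 3.58
tcp_pos: [0.5532, -0.1501, 0.0699]
tool_rot: [1.131, 1.256, -1.13]
force: [-2.4, 0.2, 7.6]
opening: 1.0
```

```bash
python3 -c "
from h import *
st();crop(snapshot('wrist'),'pics/w4.png',0,0,560,420,1);crop(snapshot('scene'),'pics/s4.png',140,60,350,290,2.5)"
```

```text
t 3.58 tcp [ 0.5532 -0.1501  0.0699] jaw yaw 0.1055 F [-2.43  0.19  7.6 ] T [-0.04  0.2  -0.02]
```

View pics/w4.png

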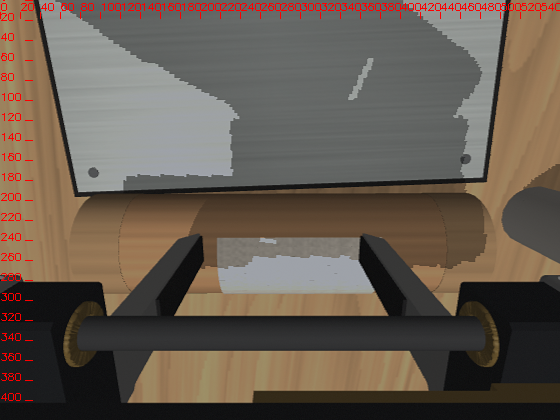

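View pics/s4.png

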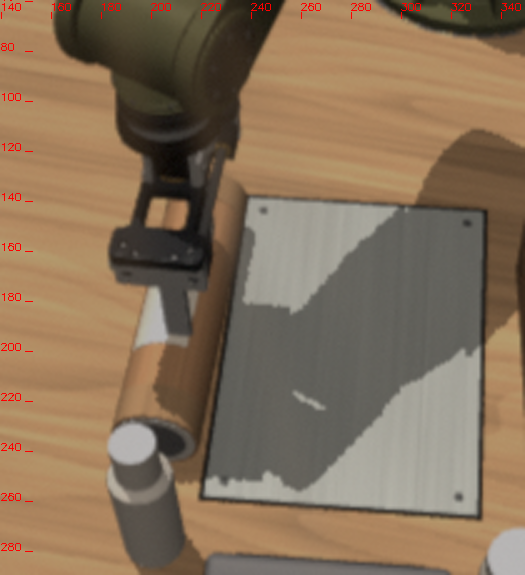

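```bash
cat >> h.py <<'E'
PC=np.array([.5322,-.0162]);PY=.1395
def tube(d,A,B,z=.035):
    def pl(a,b):
        n=np.cross(ray(d,*a)[1],ray(d,*b)[1]);return n/np.linalg.norm(n)
    n1,n2=pl(*A),pl(*B)
    if n1@n2<0:n2=-n2
    n=n1+n2;c=ray(d,0,0)[0];P=[]
    for x in(.45,.65):
        y=c[1]-(n[0]*(x-c[0])+n[2]*(z-c[2]))/n[1];X=np.array([x,y,z]);P.append(X);print("  axis",x,round(y,4),"r",abs(n1@(X-c)).round(4))
    P=np.array(P);yaw=np.arctan2(*(P[1]-P[0])[[1,0]]);u=np.array([-np.sin(PY),np.cos(PY)]);
    e=P[0][:2]-PC;ux=np.array([np.cos(PY),np.sin(PY)]);a=yaw-PY
    print("  yaw",yaw.round(4),"plate y at plate x=0:",(e@u-(e@ux)*np.tan(a)).round(4))
    T=get_state()["tcp_pos"];m=P[0]+(P[1]-P[0])*(T[0]-.45)/.2
    print("  tip ahead of axis by",((T[1]-m[1])*np.cos(yaw)).round(4))
E
python3 -c "
from h import *
d=snapshot('wrist');tube(d,((100,195),(460,194)),((240,293),(370,293)))
"
```

```text
axis 0.45 -0.1732 r 0.0346
  axis 0.65 -0.1518 r 0.0349
  yaw 0.1068 plate y at plate x=0: -0.1475
  tip ahead of axis by 0.0116
```

step_arm(rows=[[0,[0,0,0.009],0],[0,[0.0025,-0.0235,0.009],0],[0,[0.0025,-0.0235,0.004],0],[0,[0.0025,-0.0235,0],0],[0,[0.0025,-0.0235,0],0],[0,[0.002,-0.0195,0],0],[0,[0.0015,-0.0125,0],0],[0,[0.0005,-0.0045,0],0],[0,[0,0.0035,0],0],[0,[-0.001,0.0115,0],0],[0,[-0.002,0.0185,0],0],[0,[-0.0025,0.0235,0],0]])

```text
time: 4.73
tcp_pos: [0.5503, -0.126, 0.0699]
tool_rot: [1.131, 1.256, -1.131]
force: [-2.8, -0.1, 9.3]
opening: 1.0
```

```bash
python3 -c "
from h import *
st();crop(snapshot('wrist'),'pics/w5.png',0,0,560,420,1)"
```

```text
t 4.73 tcp [ 0.5503 -0.126   0.0699] jaw yaw 0.1054 F [-2.84 -0.06  9.25] T [-0.11  0.57 -0.07]
```

View pics/w5.png

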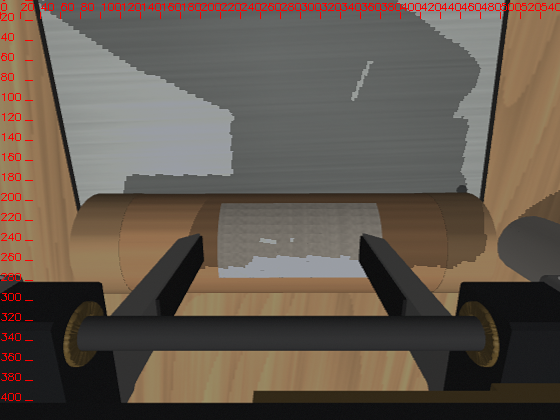

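The label has moved to rows 203–277 and the tube sits at the same place under the fingers (rows 193–293), so it's rolling cleanly. I'll repeat the stroke.

step_arm(rows=[[0,[0,0,0.009],0],[0,[0.0025,-0.0235,0.009],0],[0,[0.0025,-0.0235,0.004],0],[0,[0.0025,-0.0235,0],0],[0,[0.0025,-0.0235,0],0],[0,[0.002,-0.0195,0],0],[0,[0.0015,-0.0125,0],0],[0,[0.0005,-0.0045,0],0],[0,[0,0.0035,0],0],[0,[-0.001,0.0115,0],0],[0,[-0.002,0.0185,0],0],[0,[-0.0025,0.0235,0],0]])

```text
time: 5.78
tcp_pos: [0.5477, -0.1024, 0.0699]
tool_rot: [1.131, 1.257, -1.131]
force: [-4.5, -1.0, 12.9]
opening: 0.999
```

step_arm(rows=[[0,[0,0,0.009],0],[0,[0.0025,-0.0235,0.009],0],[0,[0.0025,-0.0235,0.004],0],[0,[0.0025,-0.0235,0],0],[0,[0.0025,-0.0235,0],0],[0,[0.002,-0.0195,0],0],[0,[0.0015,-0.0125,0],0],[0,[0.0005,-0.0045,0],0],[0,[0,0.0035,0],0],[0,[-0.001,0.0115,0],0],[0,[-0.002,0.0185,0],0],[0,[-0.0025,0.0235,0],0]])

```text
time: 6.78
tcp_pos: [0.545, -0.0786, 0.07]
tool_rot: [1.131, 1.257, -1.131]
force: [-6.2, -0.8, 11.9]
opening: 1.003
```

```bash
python3 -c "
from h import *
st();crop(snapshot('wrist'),'pics/w6.png',0,0,560,420,1)"
```

```text
t 6.78 tcp [ 0.545  -0.0786  0.07  ] jaw yaw 0.1057 F [-6.24 -0.83 11.87] T [-0.25  1.25 -0.15]
```

View pics/w6.png

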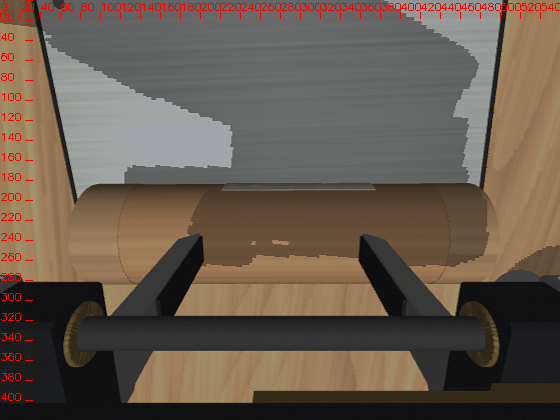

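```bash
python3 -c "
from h import *
d=snapshot('wrist');tube(d,((100,184.5),(460,184.5)),((150,283.5),(430,282.5)))
for p in ((69,238),(498,235)): print(onz(d,*p,.035))
"
```

```text
axis 0.45 -0.0926 r 0.0348
  axis 0.65 -0.0708 r 0.0344
  yaw 0.1085 plate y at plate x=0: -0.0671
  tip ahead of axis by 0.0038
[ 0.39507143 -0.10207005  0.035     ]
[ 0.69980827 -0.06715704  0.035     ]
```

step_arm(rows=[[0,[0,0,0.009],0],[0,[0.0015,-0.016,0.009],0],[0,[0.0015,-0.016,0.004],0],[0,[0.0015,-0.016,0.0005],0],[0,[0.0015,-0.016,0.0005],0],[0,[0.001,-0.012,0.0005],0],[0,[0.0005,-0.005,0.0005],0],[0,[0,0.003,0.0005],0],[0,[-0.001,0.011,0.0005],0],[0,[-0.002,0.019,0.0005],0],[0,[-0.003,0.026,0.0005],0],[0,[-0.0035,0.031,0.0005],0]])

```text
time: 7.88
tcp_pos: [0.5417, -0.0477, 0.0699]
tool_rot: [1.131, 1.257, -1.131]
force: [-1.7, 0.4, 8.2]
opening: 1.0
```

```bash
python3 -c "
from h import *
st();crop(snapshot('wrist'),'pics/w7.png',0,0,560,420,1);crop(snapshot('scene'),'pics/s7.png',140,60,440,310,2.4)"
```

```text
t 7.88 tcp [ 0.5417 -0.0477  0.0699] jaw yaw 0.1054 F [-1.74  0.35  8.22] T [-0.11  0.38 -0.08]
```

View pics/w7.png

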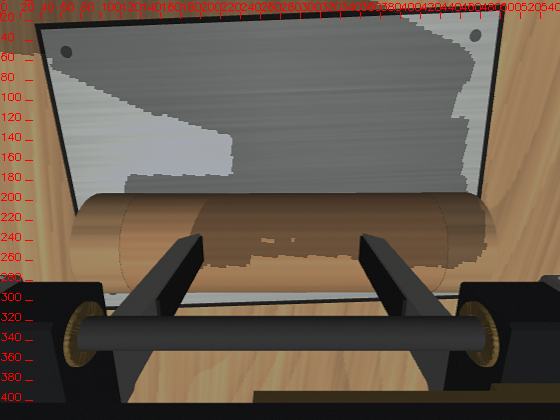

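View pics/s7.png

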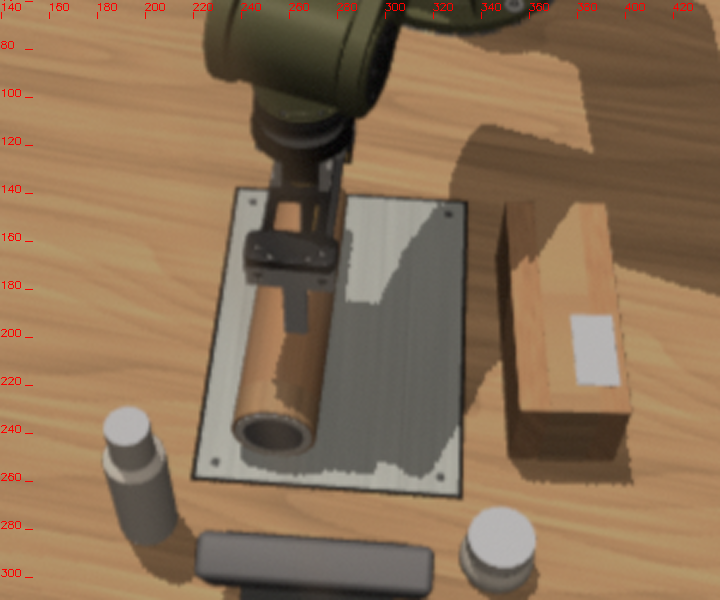

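```bash
python3 -c "
from h import *
d=snapshot('wrist');tube(d,((100,193.5),(460,193)),((150,292.5),(350,292)))
"
```

```text
axis 0.45 -0.0683 r 0.0349
  axis 0.65 -0.0466 r 0.0348
  yaw 0.1084 plate y at plate x=0: -0.0429
  tip ahead of axis by 0.0105
```

step_arm(rows=[[0,[0,0,0.009],0],[0,[0.0025,-0.0225,0.009],0],[0,[0.0025,-0.0225,0.004],0],[0,[0.0025,-0.0225,0],0],[0,[0.0025,-0.0225,0],0],[0,[0.002,-0.0185,0],0],[0,[0.0015,-0.0125,0],0],[0,[0.0005,-0.0045,0],0],[0,[0,0.0035,0],0],[0,[-0.001,0.0115,0],0],[0,[-0.002,0.0185,0],0],[0,[-0.0025,0.0235,0],0]])

```text
time: 9.03
tcp_pos: [0.5392, -0.0241, 0.0699]
tool_rot: [1.131, 1.257, -1.131]
force: [-2.3, 0.4, 7.9]
opening: 1.0
```

```bash
python3 -c "
from h import *
st();crop(snapshot('wrist'),'pics/w8.png',0,0,560,420,1)"
```

```text
t 9.03 tcp [ 0.5392 -0.0241  0.0699] jaw yaw 0.1054 F [-2.27  0.39  7.9 ] T [-0.17  0.34 -0.1 ]
```

View pics/w8.png

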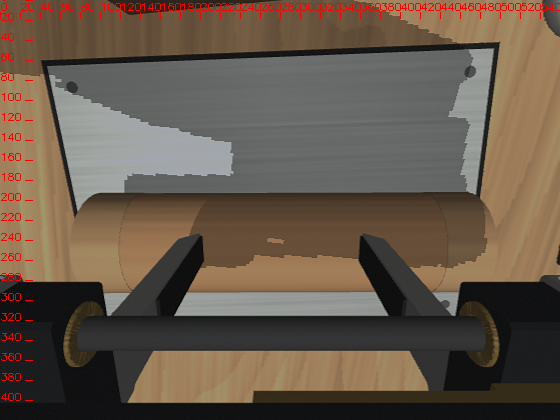

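step_arm(rows=[[0,[0,0,0.009],0],[0,[0.002,-0.02,0.009],0],[0,[0.002,-0.02,0.004],0],[0,[0.002,-0.02,0],0],[0,[0.002,-0.02,0],0],[0,[0.0015,-0.016,0],0],[0,[0.001,-0.01,0],0],[0,[0.0005,-0.004,0],0],[0,[0,0.003,0],0],[0,[-0.001,0.01,0],0],[0,[-0.0015,0.015,0],0],[0,[-0.002,0.018,0],0]])

```text
time: 10.08
tcp_pos: [0.5371, -0.0062, 0.0699]
tool_rot: [1.131, 1.257, -1.131]
force: [-4.0, -0.5, 12.4]
opening: 0.997
```

step_arm(rows=[[0,[0,0,0],0],[0,[0,0,0],0],[0,[0,0,0.002],0],[0,[0,0,0.005],0],[0,[0,0,0.02],0],[0,[0,0,0.06],0],[0,[0,0,0.1],0],[0,[0,0,0.12],0],[0,[0,0,0.12],0]])

```text
time: 10.83
tcp_pos: [0.5388, -0.0071, 0.194]
tool_rot: [1.134, 1.252, -1.127]
force: [-0.7, -0.5, 0.3]
opening: 0.997
```

```bash
python3 -c "
from h import *
st();crop(snapshot('wrist'),'pics/w9.png',0,0,560,420,1);crop(snapshot('scene'),'pics/s9.png',140,60,440,310,2.4)"
```

```text
t 10.83 tcp [ 0.5388 -0.0071  0.194 ] jaw yaw 0.1051 F [-0.7  -0.45  0.28] T [ 0.   -0.09  0.01]
```

View pics/w9.png

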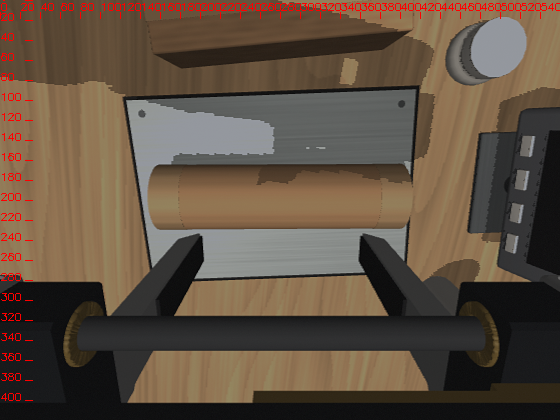

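View pics/s9.png

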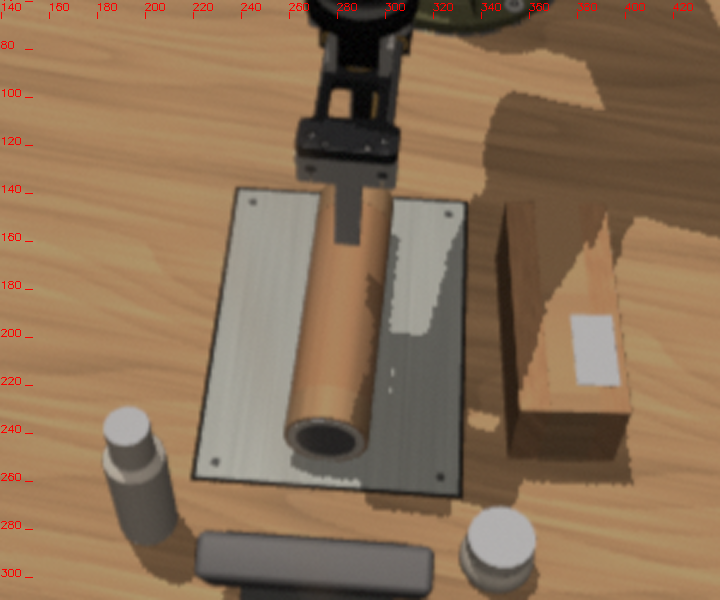

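```bash
python3 -c "
from h import *
d=snapshot('wrist');tube(d,((170,164.5),(400,164)),((165,229.5),(400,228.5)))
for p in ((147,197),(414,197)): print(onz(d,*p,.035))
c=[onz(d,*p,0)[:2] for p in((124,98),(418,87),(406,273),(154,280))];print(np.mean(c,0))
s=snapshot('scene');S=lambda x,y:(140+x/2.4-.3,60+y/2.4-.3)
tube(s,(S(318,195),S(285,425)),(S(391,200),S(368,430)))
crop(snapshot('top'),'pics/t9.png',0,0,560,420,1)
a=cv2.imread('pics/s2.png').astype(int);b=s['color'][:,:,::-1].astype(int)
"
```

```text
axis 0.45 -0.023 r 0.0347
  axis 0.65 -0.0012 r 0.0345
  yaw 0.1088 plate y at plate x=0: 0.0022
  tip ahead of axis by 0.0063
[ 0.3948467  -0.02886611  0.035     ]
[0.68039036 0.00137098 0.035     ]
[ 0.53169658 -0.01617639]
  axis 0.45 -0.0243 r 0.0343
  axis 0.65 -0.0018 r 0.0344
  yaw 0.1122 plate y at plate x=0: 0.0011
  tip ahead of axis by 0.0073
```

View pics/t9.png

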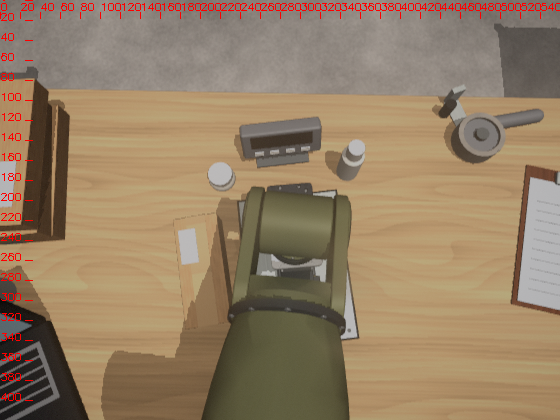

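```bash
python3 -c "
from h import *
st();print(close_job())"
```

```text
t 11.08 tcp [ 0.5367 -0.0072  0.1878] jaw yaw 0.1051 F [-0.57  1.25  0.26] T [-0.01 -0.08 -0.05]
the job is handed in; nothing more can be done
None
```

I rolled the tube about 170 mm across the bench onto the weighing plate, then raised the hand straight up clear of it and handed the job in at about 11 s. It took seven short strokes with both open fingertips resting on top of the tube. The pressing force read at the end of each stroke was between 7 and 13 N.

| Last check | Result | Limit |
|---|---|---|
| Tube axis from plate centre line | +1 mm (scene camera), +2 mm (wrist camera) | 20 mm |
| Tube middle along the plate | about 5–8 mm from centre | 45 mm |
| Tube angle to the plate's long axis | about 0.03 rad | 0.16 rad |

- **Angle:** the 0.03 rad was there at the start and I left it, since it is well inside the limit.
- **Parcel, bottle and jar:** they are at the same places in the top view as before. I judged that by eye and did not measure it.
- **Force:** the tool force read near zero at hand-in, about 1 N, so the arm was touching nothing.
- **Disagreement:** after the fourth stroke the tube had gone a few millimetres further than half the finger travel. I corrected for it in the later strokes by measuring again.

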